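# Load a sample boat through the spring doors of an X-ray analyser

### The arm

A 7-joint arm with a two-finger parallel gripper is mounted at the origin on the work surface. World frame = base frame: x ahead of the robot, y to its left, z up, the work surface at z = 0. Lengths are in mm, angles in rad, forces in N, time in s.
With the tool pointing down it reaches from about 400 to 875 mm from the base axis. Payload 4.4 kg.
Tool frame: the origin (TCP) lies on the centre line of the jaws, within the pads' length; the fingertips stand 25 mm ahead of it and the grasp point (between the pads) lies 6 mm ahead of it (ctrl.finger_overhang is the distance from the TCP to the fingertips, in mm); z points along the fingers, y is the line along which they close (so a half turn about z gives the same grasp; the last joint's range is limited). The gripper opens to 85 mm and grips with 20 to 120 N. Pads are 22 mm wide; open, the fingers measure 114 mm over their backs; the gripper's body (76 mm by 85 mm) begins 54 mm behind the grasp point. The pads swing forward as they close: fully open they stand 13 mm farther back than shut.
Start: joints at [-1.399, 0.628, 0.038, 1.517, -0.027, 0.996, -0.02], TCP at [153.093, 631.728, 256.313] pointing down, gripper open.
Joint ranges: [-3.06, 3.06], [-0.37, 2.12], [-1.25, 1.32], [0.18, 2.47], [-1.1, 4.24], [0.23, 1.98], [-2.94, 2.94]. Speed limits (rad/s): [2.57, 2.57, 3.14, 3.14, 3.14, 3.14, 3.14].

### API

Orientations are given as [roll, pitch, yaw] about the fixed x, y, z axes, in that order (R = Rz(yaw) Ry(pitch) Rx(roll)).
In Python, from cell import ctrl gives the robot as it stands. The module is installed in compiled form; this text tells all that it offers.
- The arm moves only by the tool play_rows, never from a script. Its argument "targets" is a list of rows, each a list of 5 numbers: the closure, from 0 (fully open) to 1 (shut), then the shift along the tool's x, y, z in cm, then the turn about the tool's z in degrees. In form: [[gripper, dx, dy, dz, spin], ...]. A call has 1 to 10 rows; each row is the pose to reach, as a shift and turn from the pose commanded when the call began, along the tool's axes at that moment; what a row does not reach only later rows make up. A row lasts 1/10 s, in which the tool goes at most 50 mm and 8.59 degrees, less where a joint would pass 70% of its speed; a pose out of reach is approached as far as the arm can. A call with a gripper value outside its range is refused whole. The fingers move at their own pace and stop on an object; the grip force is fixed at half the most. Time passes only in rows, so rows that repeat a pose let the fingers close. It gives the time, the measured TCP pose, the force, the opening and the grip force at its end, in the units of the state.
- ctrl.read_state(): the state, without advancing time (a new reading comes with each control period).
- ctrl.get_image(name): name is "scene" or "top" or "wrist"; returns (picture, depth): 480x640x3 uint8, red, green, blue; 480x640 float32, mm along the optical axis (not along the pixel's ray), 0 where there is no reading.
- ctrl.calibration(name): a dict with "vfov" (degrees; the focal length in pixels is half the picture's height over the tangent of half this angle, whatever the lens; pixels are square), "cx", "cy" (the principal point, pixels), "extrinsics" (4x4, takes a point from camera to world coordinates); the wrist camera has in their place "mount" (4x4, takes a point from camera to tool coordinates, whose origin is the TCP and whose axes are the flange's). Camera axes: x right, y down, z forward; pixel columns grow to the right and rows downward; lengths in mm; the calibration is good to about 2 mm. A picture is of the moment at which its call begins: read the wrist's pose just before it. calibration takes no time and is no camera call.
- ctrl.finish_job(): hands the job in; it is judged then, once.
Trained networks look in the newest picture that a camera, given by its name, has taken for a name from the list of things; names that differ only in an ending like _2 or _b are one class to them, and where a whole thing is asked for, a point or a joint stands for the part that bears it (a point fixed in the world has none). Each returns a list of dicts, best first, with "confidence" (0 to 1); they miss things now and then, are a little off and sometimes report something else, mostly with a low value. They report only what shows in the picture. A call takes as long as a camera call. They do not tell look-alikes from the thing itself.
- ctrl.search_frame(camera, name): "bbox" ([left, top, right, bottom] in pixels, round what is visible of it).
- ctrl.trace(camera, name): "pixels" (480x640 bool, what is visible of it) and "bbox" ([left, top, right, bottom] in pixels, round what is visible of it).
The state is a dict: "clock": time; "qpos": joint angles; "qd": joint speeds; "tau": joint torques, N m; "eef_pos": TCP position; "tool_rot": TCP orientation; "force": force on the tool from outside, world axes, zero at the start; "torque": the same for the moment, N m; "width": finger opening in mm; "gripper_force": force on a finger pad.
Only numpy, scipy, OpenCV 4.12 (cv2) and the standard library are available. Lean on these libraries where they do the work, as an engineer would, in place of code of your own. Each camera call takes 0.05 s, during which the arm holds its last target. There are 200 camera calls.

### The job

Load the sample boat into the X-ray analyser: bring it nose first to the loading ledge, push it along the lane and right through the spring doors, on until it presses home against the red end stop inside, firmly but without ramming it. Then back out, so that both doors swing shut behind it. Keep the boat upright and leave the white sleeve, the jar and the glass plate where they are.

Things in the scene. Friction and masses are not known exactly. Their poses are not given: they have to be found in the camera images.
- boat: (All sizes in mm.) Sample boat to load, loose, 0.26 to 0.47 kg: aluminium tray 98 mm long (x), 44 wide (y), floor 6 thick, side walls 14 high, straight for the middle 66, ends narrowing to 21 (nose) and 16 (tail). Inside stand a blue grip fin and, at x = +28, an upright glass holder 28 wide (y), 3 thick, top at 44. Origin: centre of the underside; +x to the nose, z up.
- boat_fin (a point): Grip point on the boat's blue fin (10 thick in y, 36 long in x, top 48 above the underside): on the centre line, 8 behind the boat's origin, 38 above the underside, 10 below the fin's top, 24 above the side walls.
- boat_nose (a point): Foot of the nose's front face (red plate 21 wide, 28 high), at underside level, 49 ahead of the boat's origin. Axes as the boat's.
- boat_tail (a point): Foot of the rear face of the tail (flat upright push plate, 16 wide, 36 high, made to be pushed with fingertips), at underside level, 49 behind the boat's origin; axes as the boat's. At the stop it lies 22 to 36 inside the doorway. On the way doors and friction resist with 1 to 7 N, in single jumps or level; at the stop the force climbs on steadily.
- loader: Fixed X-ray analyser: white housing 360 wide, 200 high, from x = 185 on; before it the loading port, a tunnel with doors at x = 0; before that an open ledge, 96 wide, from x = -132. Origin: on the bench below the middle of the doorway; +x into the machine, z up. Ledge and lane floor are one level plane 20 above the bench; polished (friction about 0.3), so the boat stays where it is left.
- ledge (a point): Middle of the open ledge's lane, on its floor, 60 before the doorway; axes as the loader's. Two steel rails, 6 high, guide the boat: clear width 54 at their outer ends (116 before the doorway), narrowing to 51 at the doorway and 50 inside.
- doorway (a point): Middle of the doorway on the lane floor, in the plane of the shut doors; +x into the machine. The tunnel behind is 66 wide, 51 high, closed at its end, with a glass roof (from x = 34 on, top 56 above the lane floor; up to there side walls 46 high only): the boat can enter by the doors only, and fingers fit in under the roof with the tool tilted forward 30 to 45 degrees.
- stop: End stop on the lane inside the tunnel: fixed bracket (origin on the lane floor, mid-lane, 158 past the doorway; +x into the machine) carrying a rigid red block, 40 wide, 36 high, clamped for this batch with its face anywhere 120 to 134 past the doorway; that place is not reported: find it by feel. 4 N on it for 0.3 s seats the boat (7 to 8 is best), over 13 N is ramming.
- door_left (a joint): Left (+y) spring door leaf, rad: 0 shut, opens inwards only, up to 1.6. Dark steel, yellow mark, 27 wide, 36 high, 4 thick, foot 7 above the lane floor, hinged 27.5 left of the middle. Its spring shuts it (0.014 N m shut, 0.043 wide open). It rests on the boat or the fingers until they have passed.
- door_right (a joint): Right (-y) leaf, the mirror image: 0 shut, grows to 1.6 as it opens inwards.
- sleeve: Bystander: white ceramic sleeve standing upright, 62 across, 100 high, bore 26. Origin: centre of the underside.
- jar: Bystander: small jar with a black cap, 48 across, 70 high. Origin: centre of the underside.
- plate: Bystander: square glass plate lying flat, 75 x 75 x 6. Origin: centre of the underside.
Not all that is in view belongs to the job. What is shaped like the boat but yellow is not meant.

How it is judged (in metres and radians):
On the way, in this order (a step that is already met when the one before it is completed fails the run):
1. the boat's nose has pushed both spring doors open and stands in the doorway (value of joint each of door_left, door_right above 0.5 rad and x of boat_nose in the frame of doorway above 0.008 m and contact force between boat and loader above 0.2 N), for 0.1 s.
2. the boat presses against the end stop with more than 4 N for 0.3 s (contact force between boat and stop above 4 N), for 0.3 s.
At the end, for the whole second after the job is handed in: The boat lies fully inside the port where the stop let it come to (nose 118 to 136 mm past the doorway, within 6 mm of the lane's middle), upright (within 0.08 rad) and at rest, both doors shut (under 0.1 rad) (x of boat_nose in the frame of doorway between 0.118 and 0.136 m and y of boat_nose in the frame of doorway between -0.006 and 0.006 m and angle between boat's own z axis and vertical below 0.08 rad and value of joint each of door_left, door_right below 0.1 rad and linear speed of boat below 0.01 m/s); the robot touches nothing.
It fails at once if the boat is rammed against the end stop with more than 13 N (contact force between boat and stop above 13 N).
It fails at once if the boat is tipped by more than 0.4 rad (angle between boat's own z axis and vertical above 0.4 rad).
It fails at once if the white sleeve, the jar or the glass plate is moved by more than 15 mm (distance of any of sleeve, jar, plate from where it was at the start of the episode above 0.015 m).
It also fails if it takes over 72 s, if anything falls off the work surface, if the arm or the gripper's body presses on something with over 40 N, if the wrist force passes 120 N, or if a joint passes its speed limit or range.

## Working session

There is one attempt and no reset: what is moved stays moved. The work goes in short steps, Python scripts to look and compute and a tool call to move; the robot and the scene stay as the last step left them, time stands still between calls to the robot, and variables do not carry over. Pictures are saved under pics/ and viewed, at most 10 in all, crops included, and the job is handed in when it is done.

Besides the shell and the picture viewer there is one more tool, called by a JSON object that holds its "name" and its "arguments". play_rows: Moves the arm, as the interface text tells. Its arguments: {"type":"object","properties":{"targets":{"type":"array"}},"required":["targets"]}

```bash
mkdir -p pics; cat > h.py <<'E'
import numpy as np, cv2
from cell import ctrl
from scipy.spatial.transform import Rotation as R
def K(n):
    c=ctrl.calibration(n); return 240/np.tan(np.radians(c["vfov"])/2),c["cx"],c["cy"],c
def tool():
    s=ctrl.read_state(); T=np.eye(4); T[:3,:3]=R.from_euler('xyz',s["tool_rot"]).as_matrix(); T[:3,3]=s["eef_pos"]; return T
def ext(n,T=None):
    c=K(n)[3]; return c["extrinsics"] if n!="wrist" else T@c["mount"]
def cloud(n,d,T=None):
    f,cx,cy,c=K(n); v,u=np.mgrid[:480,:640]
    P=np.stack([(u-cx)/f*d,(v-cy)/f*d,d],-1); E=np.array(ext(n,T)); W=P@E[:3,:3].T+E[:3,3]; W[d<=0]=np.nan; return W
def save(p,name): cv2.imwrite("pics/"+name,p[:,:,::-1])
E
python3 - <<'E'
from h import *
for n in("scene","top"):
    p,d=ctrl.get_image(n); save(p,n+"0.png"); W=cloud(n,d); np.savez(n+"0.npz",p=p,W=W)
    for o in("boat","loader","sleeve","jar","plate","door_left","door_right","stop"):
        for r in ctrl.trace(n,o)[:3]:
            m=r["pixels"]; print(n,o,round(r["confidence"],2),[int(x) for x in r["bbox"]],np.nanmedian(W[m],0).round())
s=ctrl.read_state(); print(s["clock"],s["eef_pos"],s["tool_rot"],s["force"])
E
```

```text
scene boat 0.98 [297, 106, 318, 148] [366. 295.  16.]
scene boat 0.75 [335, 133, 373, 165] [493. 292.  15.]
scene boat 0.68 [298, 154, 335, 188] [459. 180.  15.]
scene loader 0.61 [274, 179, 640, 459] [939. -47. 204.]
scene sleeve 0.95 [147, 307, 194, 360] [ 465. -314.   89.]
scene sleeve 0.39 [274, 177, 640, 463] [940. -47. 204.]
scene jar 0.61 [395, 127, 420, 159] [608. 348.  49.]
scene plate 0.57 [202, 412, 264, 474] [ 639. -389.    6.]
scene door_right 0.38 [339, 257, 345, 271] [638. -28.  62.]
top boat 0.86 [223, 275, 260, 298] [454. 185.   9.]
top boat 0.65 [176, 309, 209, 339] [356. 304.   9.]
top boat 0.56 [187, 254, 213, 290] [492. 292.  10.]
top loader 0.61 [227, 16, 387, 272] [876.   3. 202.]
top sleeve 0.83 [420, 275, 456, 298] [ 450. -302.   98.]
top jar 0.95 [161, 219, 183, 241] [598. 354.  67.]
top plate 0.61 [441, 206, 477, 237] [ 638. -388.    6.]
top plate 0.43 [230, 16, 387, 271] [875.   3. 202.]
top door_left 0.41 [313, 215, 319, 220] [632.  -6.  55.]
top door_right 0.48 [326, 215, 332, 221] [635. -32.  53.]
0.9 [153.09591035 631.74025761 256.30512485] [ 3.14154681e+00 -2.94373634e-05  2.90379705e+00] [-0.45332914 -1.08178211 -0.14287303]
```

```bash
python3 - <<'E'
from h import *
a=cv2.imread("pics/top0.png");b=cv2.imread("pics/scene0.png")
c=cv2.resize(a[190:350,150:350],None,fx=3,fy=3,interpolation=3)
e=cv2.resize(b[95:345,270:450][:200],None,fx=2.4,fy=2.4)[:480]
e=cv2.resize(b[100:260,280:346],(198,480),interpolation=3)
cv2.imwrite("pics/c1.png",np.hstack([c,e]))
E
```

```text
(no output)
```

View pics/scene0.png

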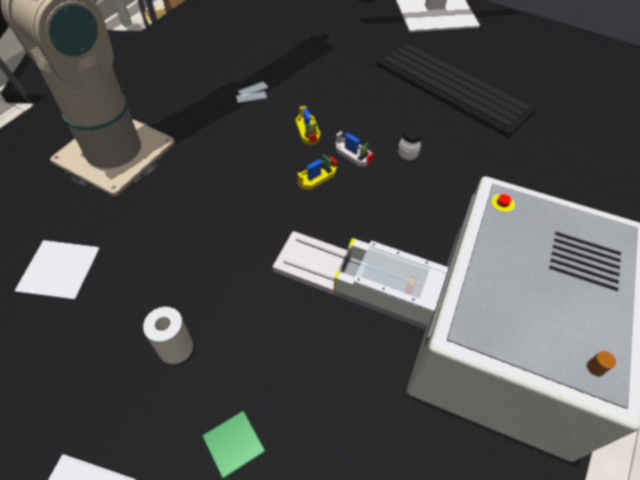

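View pics/c1.png

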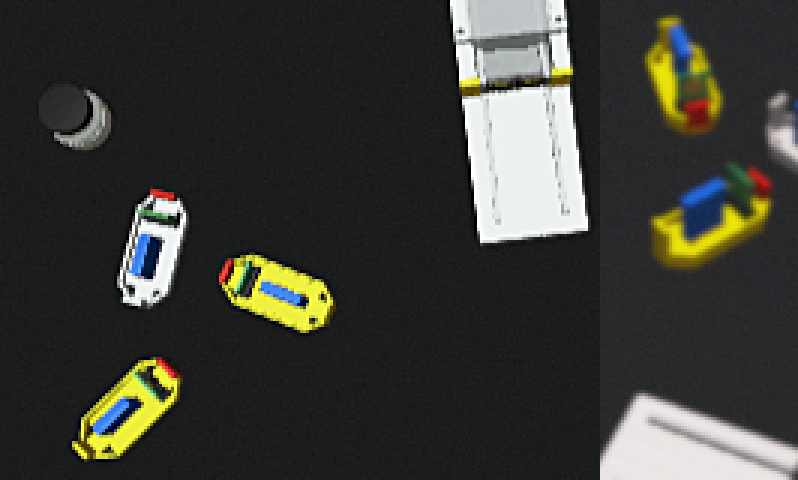

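Candidates in the scene picture are a yellow boat at (307,127), a silver boat at (354,149) and a yellow boat at (316,172). The silver one matches "aluminium", so I choose it; in the top crop it lies at (153,247) with its nose up. The ledge is at about (530,160) in the top crop.

```bash
python3 - <<'E'
from h import *
print(ctrl.finger_overhang, ctrl.calibration("wrist")["mount"])
for n in("scene","top"):
    z=np.load(n+"0.npz");p=z["p"].astype(int);W=z["W"]
    near=np.hypot(W[...,0]-493,W[...,1]-292)<75
    r,g,b=p[...,0],p[...,1],p[...,2]
    for nm,m in(("blue",(b>r+40)&(b>g+20)),("red",(r>g+60)&(r>b+60)),("gray",(abs(r-g)<25)&(abs(r-b)<25)&(r>120))):
        q=W[near&m]; q=q[~np.isnan(q).any(1)]
        if nm=="red": q=q[q[:,0]>510]
        print(n,nm,len(q),q.mean(0).round(1),q[:,2].max().round(1)); 
        if nm=="gray":
            c=cv2.minAreaRect(q[:,:2].astype(np.float32)); print(c)
    q=W[(W[...,0]>480)&(W[...,0]<640)&(abs(W[...,1]+10)<90)&(W[...,2]>14)&(W[...,2]<30)]
    print(n,"ledge",len(q),cv2.minAreaRect(q[:,:2].astype(np.float32)),cv2.boxPoints(cv2.minAreaRect(q[:,:2].astype(np.float32))).round(1).tolist(),np.median(q[:,2]))
    y=(r>180)&(g>150)&(b<80)&(abs(W[...,1]+10)<80)&(W[...,0]>550)&(W[...,0]<680)
    q=W[y]; 
    for s in (q[:,1]>-13,q[:,1]<=-13): print("yellow",s.sum(),np.median(q[s],0).round(1) if s.any() else None)
E
```

```text
25.0 [[-2.38405417e-04 -9.50977903e-01 -3.09258744e-01  7.83960410e+01]
 [ 9.99999966e-01 -1.95500762e-04 -1.69723591e-04 -5.80896117e-01]
 [ 1.00943065e-04 -3.09258775e-01  9.50977918e-01 -1.18064319e+02]
 [ 0.00000000e+00  0.00000000e+00  0.00000000e+00  1.00000000e+00]]
scene blue 197 [483.4 299.4  32.9] 52.9
scene red 48 [536.9 290.   19.5] 30.8
scene gray 231 [483.7 290.2  12.1] 39.2
((491.7377014160156, 303.2718505859375), (61.26533126831055, 95.76870727539062), 77.17680358886719)
scene ledge 2572 ((574.0502319335938, -25.529884338378906), (140.95643615722656, 98.87317657470703), 8.055388450622559) [[497.29998779296875, 13.5], [511.20001220703125, -84.4000015258789], [650.7999877929688, -64.5999984741211], [636.9000244140625, 33.29999923706055]] 20.698880689822772
yellow 14 [629.5  22.8  66.6]
yellow 9 [641.1 -57.1  66. ]
top blue 103 [484.  294.   38.5] 52.3
top red 21 [540.2 287.7  16.6] 33.7
top gray 360 [489.3 293.1   8.9] 45.3
((491.4936828613281, 296.058349609375), (48.939693450927734, 97.40023040771484), 80.39136505126953)
top ledge 1786 ((570.0029296875, -28.065536499023438), (132.95767211914062, 95.86634826660156), 7.521564483642578) [[497.79998779296875, 10.800000190734863], [510.3999938964844, -84.30000305175781], [642.2000122070312, -66.9000015258789], [629.5999755859375, 28.200000762939453]] 20.18927168343407
yellow 12 [631.   19.9  65.5]
yellow 13 [641.1 -59.1  66.2]
```

```bash
cat >> h.py <<'E'
def go(x,y,z,yaw=None):
    """tool-axis shift (cm), spin (deg) to world TCP x,y,z (mm) with tool x axis at world yaw (deg)"""
    T=tool(); d=T[:3,:3].T@(np.array([x,y,z])-T[:3,3])/10
    sp=0 if yaw is None else -((yaw-np.degrees(np.arctan2(T[1,0],T[0,0]))+180)%360-180)
    print("shift cm",d.round(2),"spin",round(sp,1))
def st():
    s=ctrl.read_state(); print(round(s["clock"],2),s["eef_pos"].round(1) if hasattr(s["eef_pos"],"round") else np.round(s["eef_pos"],1),np.round(s["tool_rot"],3),"F",np.round(s["force"],2),"w",round(s["width"],1))
E
python3 -c "
from h import *
go(465,295,220,171)"
```

```text
shift cm [-38.25 -25.38   3.63] spin -4.6
```

{"name": "play_rows", "arguments": {"targets": [[0.4,-38.25,-25.4,3.6,-4.6],[0.4,-38.25,-25.4,3.6,-4.6],[0.4,-38.25,-25.4,3.6,-4.6],[0.4,-38.25,-25.4,3.6,-4.6],[0.4,-38.25,-25.4,3.6,-4.6],[0.4,-38.25,-25.4,3.6,-4.6],[0.4,-38.25,-25.4,3.6,-4.6],[0.4,-38.25,-25.4,3.6,-4.6],[0.4,-38.25,-25.4,3.6,-4.6],[0.4,-38.25,-25.4,3.6,-4.6]]}}

```text
clock: 1.9
eef_pos: [469.7, 288.1, 220.2]
tool_rot: [-3.139, 0.003, 2.974]
force: [0.1, -0.7, -0.0]
width: 51.1
gripper_force: 0.0
```

{"name": "play_rows", "arguments": {"targets": [[0.4,0,0,0,0],[0.4,0,0,0,0]]}}

```text
clock: 2.1
eef_pos: [464.0, 296.2, 220.3]
tool_rot: [3.14, -0.001, 2.985]
force: [-0.4, 1.0, -0.3]
width: 51.4
gripper_force: 0.0
```

```bash
cat > look.py <<'E'
from h import *
import sys
T=tool(); p,d=ctrl.get_image("wrist"); save(p,sys.argv[1]); W=cloud("wrist",d,T); np.savez("w.npz",p=p,W=W,T=T)
st()
E
python3 look.py w1.png; python3 - <<'E'
from h import *
z=np.load("w.npz");p=z["p"].astype(int);W=z["W"]; r,g,b=p[...,0],p[...,1],p[...,2]
near=np.hypot(W[...,0]-490,W[...,1]-293)<60
def pc(q):
    q=q[~np.isnan(q).any(1)]; return cv2.minAreaRect(q[:,:2].astype(np.float32))
m=near&(b>r+40)&(b>g+20)&(W[...,2]>44); print("fin top",m.sum(),pc(W[m]),np.nanmedian(W[m],0))
m=near&(W[...,2]>3)&(W[...,2]<18)&(b<r+30); print("body",pc(W[m]))
m=near&(W[...,2]>3); print("all",pc(W[m]))
m=near&(r>g+60)&(r>b+60)&(W[...,2]>5); print("red",m.sum(),np.nanmean(W[m],0))
E
```

```text
2.15 [463.5 296.9 220.4] [ 3.140e+00 -1.000e-03  2.987e+00] F [ 0.34  0.67 -0.15] w 50.8
fin top 558 ((483.2835998535156, 295.5865478515625), (9.443329811096191, 35.8290901184082), 78.93119049072266) [482.31568788 295.72940097  48.42710038]
body ((491.0205078125, 293.74267578125), (44.0196647644043, 97.54199981689453), 78.70604705810547)
all ((480.63458251953125, 300.9198913574219), (104.56272888183594, 97.63964080810547), 25.446575164794922)
red 310 [536.24654579 284.96291693  23.0001941 ]
```

View pics/w1.png

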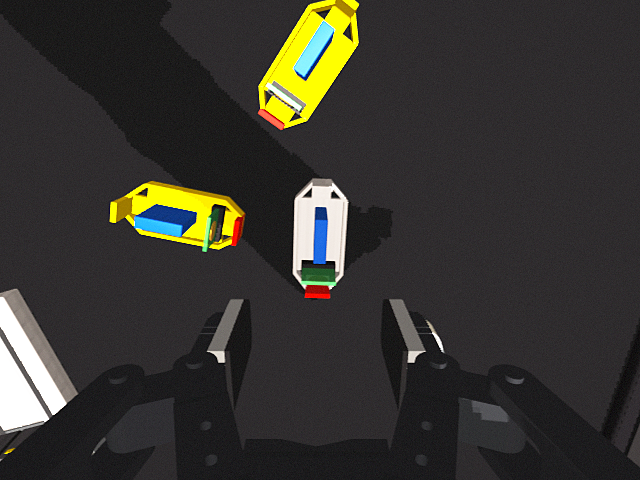

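The silver boat is at (320,240) with its nose down at (317,292) and its fin at (320,236), so the choice holds. I'll go above the fin first.

```bash
python3 -c "
from h import *
st();go(483.3,295.6,110,168.8)"
```

```text
2.15 [463.5 296.9 220.4] [ 3.140e+00 -1.000e-03  2.987e+00] F [ 0.34  0.67 -0.15] w 50.8
shift cm [-1.98  0.17 11.04] spin 2.3
```

{"name": "play_rows", "arguments": {"targets": [[0.4,-1.8,0.33,4,2.2],[0.4,-1.8,0.33,8,2.2],[0.4,-1.8,0.33,11,2.2],[0.4,-1.8,0.33,11,2.2],[0.4,-1.8,0.33,11,2.2],[0.4,-1.8,0.33,11,2.2]]}}

```text
clock: 2.75
eef_pos: [483.8, 296.9, 112.1]
tool_rot: [3.139, 0.002, 2.947]
force: [1.0, 0.7, 0.2]
width: 51.3
gripper_force: 0.0
```

```bash
python3 -c "
from h import *
st();go(483.3,295.6,44,168.8)"
```

```text
2.75 [483.8 296.9 112.1] [3.139e+00 2.000e-03 2.947e+00] F [0.97 0.7  0.2 ] w 51.3
shift cm [ 0.04 -0.15  6.81] spin 0.1
```

{"name": "play_rows", "arguments": {"targets": [[0.4,0,-0.1,3,0],[0.4,0,-0.1,6,0],[0.4,0,-0.1,6.6,0],[0.4,0,-0.1,6.6,0],[0.4,0,-0.1,6.6,0]]}}

```text
clock: 3.25
eef_pos: [484.1, 295.0, 46.0]
tool_rot: [3.14, 0.002, 2.946]
force: [-0.8, 0.5, 0.2]
width: 51.2
gripper_force: 0.0
```

{"name": "play_rows", "arguments": {"targets": [[1,0,0,0,0],[1,0,0,0,0],[1,0,0,0,0],[1,0,0,0,0],[1,0,0,0,0],[1,0,0,0,0]]}}

```text
clock: 3.85
eef_pos: [483.7, 294.8, 45.3]
tool_rot: [3.14, 0.001, 2.946]
force: [-0.1, 0.5, 7.1]
width: 9.1
gripper_force: 60.2
```

{"name": "play_rows", "arguments": {"targets": [[1,0,0,-3,0],[1,0,0,-7,0],[1,0,0,-10.5,0],[1,-2,-4,-10.5,-2],[1,-4,-8.4,-10.5,-6],[1,-6,-12.6,-10.5,-10],[1,-8,-16.8,-10.5,-14],[1,-10,-21,-10.5,-18],[1,-12,-25.2,-10.5,-18.9],[1,-14.3,-30.1,-10.5,-18.9]]}}

```text
clock: 4.85
eef_pos: [563.3, -26.3, 148.9]
tool_rot: [3.141, -0.001, -3.007]
force: [1.0, 0.4, -2.6]
width: 9.1
gripper_force: 59.3
```

{"name": "play_rows", "arguments": {"targets": [[1,0,0,0,0],[1,0,0,0,0],[1,0,0,0,0],[1,0,0,0,0]]}}

```text
clock: 5.25
eef_pos: [563.3, -22.8, 149.1]
tool_rot: [3.141, -0.001, -3.005]
force: [-0.1, -0.1, -3.1]
width: 9.0
gripper_force: 59.6
```

```bash
python3 look.py w2.png
```

```text
5.3 [563.4 -22.9 149.2] [ 3.141 -0.    -3.005] F [-0.24  0.23 -3.35] w 8.9
```

View pics/w2.png

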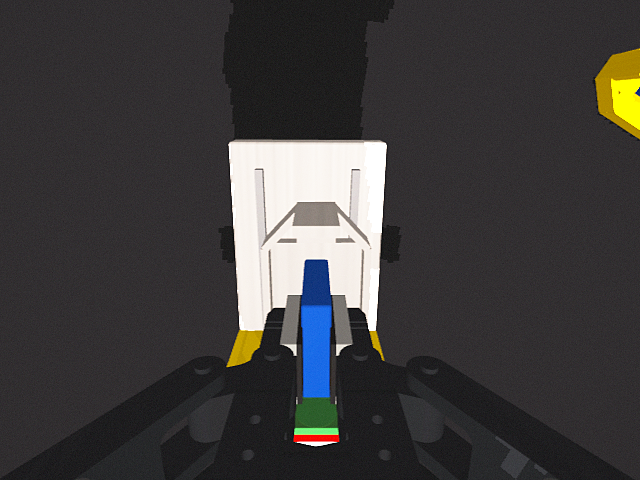

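The boat hangs at (316,340), over the ledge whose rails are at (260,220) and (355,215). I'll measure both from depth.

```bash
python3 - <<'E'
from h import *
z=np.load("w.npz");p=z["p"].astype(int);W=z["W"];T=z["T"]; r,g,b=p[...,0],p[...,1],p[...,2]
m=(W[...,2]>12)&(W[...,2]<32); m[330:]=0
q=W[m]; print("ledge z",np.median(q[:,2]))
v,u=np.nonzero(m)
L=[];Rr=[]
for row in range(150,325,5):
    c=u[v==row]
    if len(c)>30: L.append(W[row,c.min()+1]);Rr.append(W[row,c.max()-1])
for n,e in(("side1",np.array(L)),("side2",np.array(Rr))):
    k=np.polyfit(e[:,0],e[:,1],1); print(n,"yaw",np.degrees(np.arctan(k[0])),"y@560",np.polyval(k,560),"res",np.std(e[:,1]-np.polyval(k,e[:,0])))
f=[]
for c in range(240,380,5):
    rr=v[u==c]; f.append(W[rr.min()+1,c])
f=np.array(f);k=np.polyfit(f[:,1],f[:,0],1);print("front yaw",np.degrees(np.arctan(-k[0])),"x@y=-37",np.polyval(k,-37))
# rails: z ~26
m=(W[...,2]>23.5)&(W[...,2]<32); m[330:]=0
for lo,hi in((250,275),(340,370)):
    mm=m.copy(); mm[:,:lo]=0; mm[:,hi:]=0; e=W[mm]; 
    if len(e)>20:
        k=np.polyfit(e[:,0],e[:,1],1);print("rail",len(e),np.degrees(np.arctan(k[0])),np.polyval(k,560),e[:,0].min(),np.median(e[:,2]))
# boat
m=(W[...,2]>85)&(b>r+40)&(b>g+20); e=W[m]; print("fin z max",np.percentile(e[:,2],98)); m2=m&(W[...,2]>np.percentile(e[:,2],98)-4); print(cv2.minAreaRect(W[m2][:,:2].astype(np.float32)))
# tail/wall points 
m=(W[...,2]>95)&(abs(r-g)<25)&(abs(b-g)<25)&(r>80);m[:190]=0;m[:,:255]=0;m[:,380:]=0;m[255:]=0;e=W[m]
C=T[:3,3]; el=(e-C)@T[:3,:3]; print("tail in tool: max x",np.percentile(el[:,0],99),"y range",np.percentile(el[:,1],[1,99]),"z",np.percentile(el[:,2],[5,50,95]))
tp=el[el[:,0]>np.percentile(el[:,0],99)-6]; print("tail plate mean",tp.mean(0), tp[:,1].min(),tp[:,1].max())
E
```

```text
ledge z 20.525799852801597
side1 yaw 7.5573473469418015 y@560 -77.05146592967199 res 0.20087702195523457
side2 yaw 7.432848288847103 y@560 17.213693849470907 res 0.2472056511539353
front yaw 7.775835318093198 x@y=-37 505.86255750565533
rail 791 6.683114652545559 -59.570589350115426 524.9163579857027 26.474743060259527
rail 463 6.7078390040283855 -0.9374299723082089 517.1609758731481 26.477255295931343
fin z max 153.48078900011646
((562.9080810546875, -23.735036849975586), (38.18646240234375, 9.906076431274414), 7.4821038246154785)
tail in tool: max x 41.741904014899106 y range [-21.74911977  19.45302439] z [ 8.62562541 32.42095085 42.0970347 ]
tail plate mean [40.34312139 -1.04922874 21.2723243 ] -13.820105168876745 11.693194106601373
```

{"name": "play_rows", "arguments": {"targets": [[1,0,-0.57,0,0.3],[1,0,-0.57,3,0.3],[1,0,-0.57,6,0.3],[1,0,-0.57,7.6,0.3],[1,0,-0.57,8.1,0.3],[1,0,-0.57,8.1,0.3],[1,0,-0.57,8.1,0.3]]}}

```text
clock: 6.0
eef_pos: [565.3, -30.4, 69.1]
tool_rot: [-3.141, 0.002, -3.013]
force: [1.0, -0.2, -3.0]
width: 8.8
gripper_force: 59.5
```

{"name": "play_rows", "arguments": {"targets": [[1,0,0,0.1,0],[1,0,0,0.2,0],[1,0,0,0.2,0]]}}

```text
clock: 6.3
eef_pos: [564.8, -30.6, 66.8]
tool_rot: [-3.141, 0.001, -3.013]
force: [-1.1, -0.0, -2.2]
width: 8.9
gripper_force: 59.5
```

```bash
python3 look.py w3.png; python3 - <<'E'
from h import *
z=np.load("w.npz");p=z["p"].astype(int);W=z["W"]; r,g,b=p[...,0],p[...,1],p[...,2]
m=(b>r+40)&(b>g+20)&(abs(W[...,0]-563)<40)&(abs(W[...,1]+29)<30); e=W[m]; print("fin z",np.percentile(e[:,2],98)); m2=m&(W[...,2]>np.percentile(e[:,2],98)-4); print(cv2.minAreaRect(W[m2][:,:2].astype(np.float32)))
E
```

```text
6.35 [564.7 -30.5  66.7] [-3.142e+00  1.000e-03 -3.013e+00] F [ 0.59 -0.45 -3.98] w 8.7
fin z 71.05544894281834
((564.3157348632812, -31.426387786865234), (37.19388198852539, 9.934015274047852), 7.463824272155762)
```

{"name": "play_rows", "arguments": {"targets": [[1,0,0.12,0,0],[1,0,0.12,0.1,0],[1,0,0.12,0.2,0],[1,0,0.12,0.25,0],[1,0,0.12,0.25,0]]}}

```text
clock: 6.85
eef_pos: [564.5, -29.0, 65.3]
tool_rot: [-3.142, 0.001, -3.013]
force: [-3.7, 1.0, 11.9]
width: 8.8
gripper_force: 61.9
```

{"name": "play_rows", "arguments": {"targets": [[0.6,0,0,-0.1,0],[0.6,0,0,-0.1,0],[0.6,0,0,-0.1,0],[0.6,0,0,-3,0],[0.6,0,0,-6,0],[1,5,0,-8,0],[1,8,0,-8,0],[1,8,0,-8,0],[1,8,0,-8,0],[1,8,0,-8,0]]}}

```text
clock: 7.85
eef_pos: [486.4, -39.4, 143.8]
tool_rot: [3.142, 0.002, -3.013]
force: [0.5, 0.8, 0.6]
width: 0.2
gripper_force: 0.0
```

```bash
python3 look.py w4.png; python3 - <<'E'
from h import *
z=np.load("w.npz");p=z["p"].astype(int);W=z["W"]; r,g,b=p[...,0],p[...,1],p[...,2]
D=np.array([636.8,-19.8]);c,s=np.cos(np.radians(7.5)),np.sin(np.radians(7.5))
X=(W[...,0]-D[0])*c+(W[...,1]-D[1])*s; Y=-(W[...,0]-D[0])*s+(W[...,1]-D[1])*c; Z=W[...,2]
m=(b>r+40)&(b>g+20)&(Z>62)&(Z<76)&(abs(Y)<20); print("fin",m.sum(),cv2.minAreaRect(np.stack([X[m],Y[m]],1).astype(np.float32)),np.median(Z[m]))
m=(Z>50)&(Z<62)&(abs(Y)<15)&(X<-95)&(X>-130);print("tail top",m.sum(),X[m].min(),X[m].max(),Y[m].min(),Y[m].max(),np.median(Z[m]))
T=z["T"][:3,3];print("tcp in loader",(T[0]-D[0])*c+(T[1]-D[1])*s,-(T[0]-D[0])*s+(T[1]-D[1])*c)
E
```

```text
7.9 [486.4 -39.3 143.6] [ 3.141e+00  1.000e-03 -3.013e+00] F [ 0.07  0.17 -0.08] w -0.2
fin 2 ((-57.38874816894531, -4.692500114440918), (2.239192247390747, 0.0), 164.2254180908203) 68.57129412423724Traceback (most recent call last):
  File "<stdin>", line 6, in <module>
    return umr_minimum(a, axis, None, out, keepdims, initial, where)
ValueError: zero-size array to reduction operation minimum which has no identity
```

View pics/w4.png

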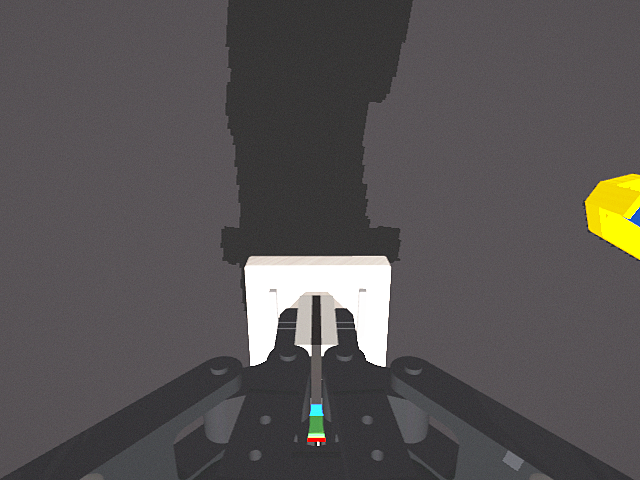

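The boat stands in the lane with its fin at (315,410), and the closed fingers are lined up behind the tail. I'll lower them and close up.

{"name": "play_rows", "arguments": {"targets": [[1,0,0,4,0],[1,0,0,7,0],[1,0,0,8.1,0],[1,0,0,8.1,0],[1,-0.8,0,8.1,0],[1,-1.5,0,8.1,0],[1,-2.0,0,8.1,0],[1,-2.2,0,8.1,0],[1,-2.2,0,8.1,0]]}}

```text
clock: 8.8
eef_pos: [507.6, -36.7, 63.3]
tool_rot: [-3.141, 0.001, -3.013]
force: [-0.0, -0.1, -0.2]
width: -0.0
gripper_force: 0.0
```

{"name": "play_rows", "arguments": {"targets": [[1,-0.2,0,0,0],[1,-0.4,0,0,0],[1,-0.6,0,0,0],[1,-0.8,0,0,0],[1,-1.0,0,0,0],[1,-1.2,0,0,0],[1,-1.4,0,0,0],[1,-1.6,0,0,0],[1,-1.8,0,0,0],[1,-2.0,0,0,0]]}}

```text
clock: 9.8
eef_pos: [526.2, -34.2, 62.7]
tool_rot: [3.142, -0.002, -3.013]
force: [-4.5, -0.5, 3.0]
width: -0.2
gripper_force: 1.9
```

```bash
cat > chk.py <<'E'
from h import *
D=np.array([636.8,-19.8]);c,s=np.cos(np.radians(7.5)),np.sin(np.radians(7.5))
F=[]
T=tool()[:3,3];st();print("tcp loader",(T[0]-D[0])*c+(T[1]-D[1])*s,-(T[0]-D[0])*s+(T[1]-D[1])*c)
p,d=ctrl.get_image("top");W=cloud("top",d);p=p.astype(int);r,g,b=p[...,0],p[...,1],p[...,2]
X=(W[...,0]-D[0])*c+(W[...,1]-D[1])*s; Y=-(W[...,0]-D[0])*s+(W[...,1]-D[1])*c; Z=W[...,2]
for n,m in(("red",(r>g+60)&(r>b+60)),("blue",(b>r+40)&(b>g+20))):
    m=m&(abs(Y)<35)&(X>-140)&(X<180)
    if m.any(): print(n,m.sum(),"X",X[m].min().round(),X[m].max().round(),"Y",Y[m].mean().round(1),"Z",np.median(Z[m]).round())
E
python3 chk.py
```

```text
9.8 [526.2 -34.2  62.7] [ 3.142e+00 -2.000e-03 -3.013e+00] F [-4.49 -0.51  3.  ] w -0.2
tcp loader -111.56329426060283 0.12156573895443934
```

{"name": "play_rows", "arguments": {"targets": [[1,-0.2,0,0,0],[1,-0.4,0,0,0],[1,-0.6,0,0,0],[1,-0.8,0,0,0],[1,-1.0,0,0,0],[1,-1.2,0,0,0],[1,-1.4,0,0,0],[1,-1.6,0,0,0],[1,-1.6,0,0,0],[1,-1.6,0,0,0]]}}

```text
clock: 10.85
eef_pos: [543.4, -32.0, 62.8]
tool_rot: [3.142, 0.002, -3.013]
force: [-1.2, 0.0, -2.3]
width: -0.2
gripper_force: 0.8
```

```bash
python3 chk.py; python3 - <<'E'
from h import *
p,d=ctrl.get_image("scene"); cv2.imwrite("pics/s2.png",cv2.resize(p[215:335,265:425,::-1],None,fx=5,fy=5,interpolation=3))
E
```

```text
10.85 [543.4 -32.   62.8] [ 3.142e+00  2.000e-03 -3.013e+00] F [-1.22  0.02 -2.29] w -0.2
tcp loader -94.15432460024104 0.12781171972839012
```

View pics/s2.png

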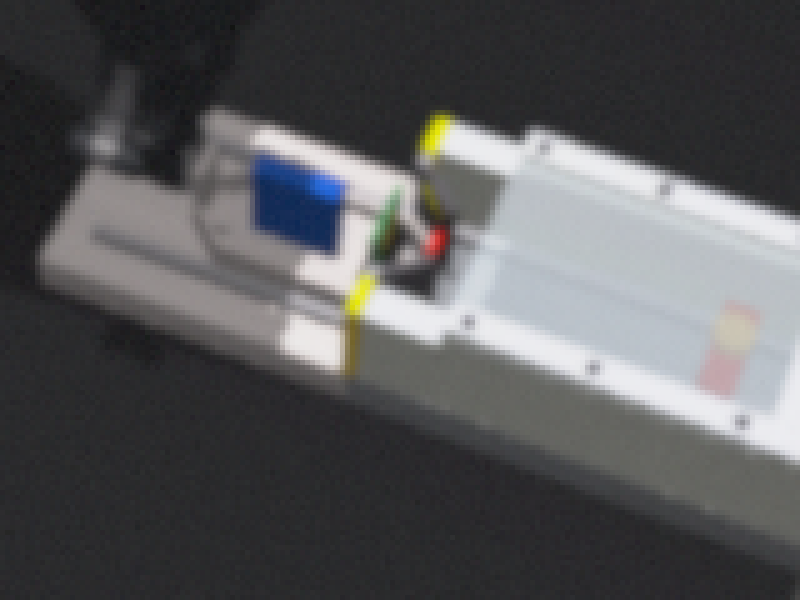

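The nose (435,240) is in the doorway and both leaves are opening. I'll keep pushing.

{"name": "play_rows", "arguments": {"targets": [[1,-0.3,0,0,0],[1,-0.6,0,0,0],[1,-0.9,0,0,0],[1,-1.2,0,0,0],[1,-1.5,0,0,0],[1,-1.8,0,0,0],[1,-2.1,0,0,0],[1,-2.4,0,0,0],[1,-2.7,0,0,0],[1,-3.0,0,0,0]]}}

```text
clock: 11.95
eef_pos: [573.1, -28.1, 62.8]
tool_rot: [3.142, 0.001, -3.013]
force: [-1.0, -0.6, -1.3]
width: -0.1
gripper_force: 0.9
```

{"name": "play_rows", "arguments": {"targets": [[1,-0.3,0,0,0],[1,-0.6,0,0,0],[1,-0.9,0,0,0],[1,-1.2,0,0,0],[1,-1.5,0,0,0],[1,-1.8,0,0,0],[1,-2.1,0,0,0],[1,-2.4,0,0,0],[1,-2.7,0,0,0],[1,-3.0,0,0,0]]}}

```text
clock: 12.95
eef_pos: [602.3, -24.4, 62.8]
tool_rot: [-3.142, -0.0, -3.013]
force: [-2.2, -1.0, -1.7]
width: -0.2
gripper_force: 0.9
```

{"name": "play_rows", "arguments": {"targets": [[1,-0.3,0,0,0],[1,-0.6,0,0,0],[1,-0.9,0,0,0],[1,-1.2,0,0,0],[1,-1.5,0,0,0],[1,-1.8,0,0,0],[1,-2.1,0,0,0],[1,-2.4,0,0,0],[1,-2.6,0,0,0],[1,-2.6,0,0,0]]}}

```text
clock: 13.95
eef_pos: [628.6, -21.0, 62.9]
tool_rot: [3.142, 0.001, -3.013]
force: [-1.0, -0.6, -0.3]
width: 0.2
gripper_force: 0.3
```

```bash
python3 chk.py; python3 - <<'E'
from h import *
p,d=ctrl.get_image("scene"); cv2.imwrite("pics/s3.png",cv2.resize(p[215:335,265:425,::-1],None,fx=5,fy=5,interpolation=3))
E
```

```text
13.95 [628.6 -21.   62.9] [ 3.142e+00  1.000e-03 -3.013e+00] F [-1.04 -0.58 -0.29] w 0.2
tcp loader -8.284095278248358 -0.10504024109826204
```

View pics/s3.png

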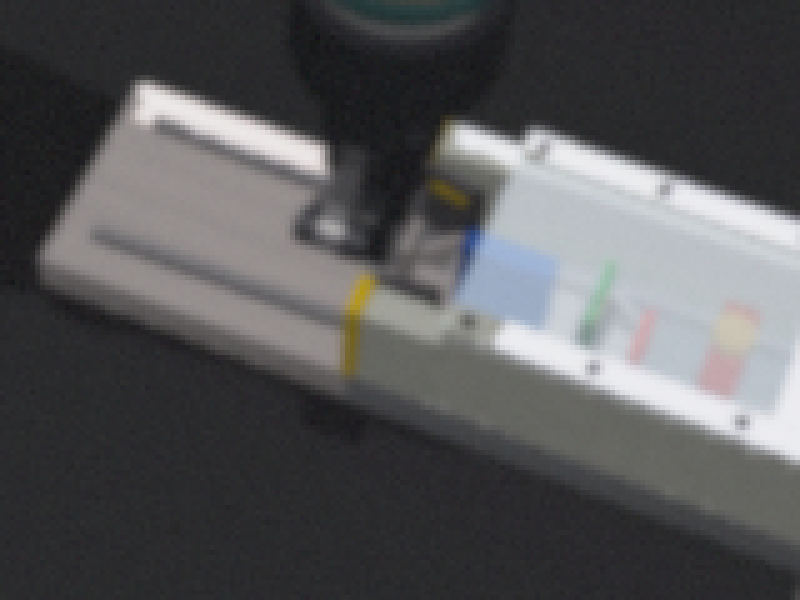

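The nose (645,335) is about 28 mm short of the stop face (710,370), and the right leaf rests at the finger. Now slower.

{"name": "play_rows", "arguments": {"targets": [[1,-0.2,0,0,0],[1,-0.4,0,0,0],[1,-0.6,0,0,0],[1,-0.8,0,0,0],[1,-1.0,0,0,0],[1,-1.2,0,0,0],[1,-1.4,0,0,0],[1,-1.6,0,0,0],[1,-1.7,0,0,0],[1,-1.7,0,0,0]]}}

```text
clock: 15.05
eef_pos: [643.5, -19.0, 62.3]
tool_rot: [3.141, -0.003, -3.013]
force: [-4.5, -0.7, 1.1]
width: -0.2
gripper_force: 2.1
```

{"name": "play_rows", "arguments": {"targets": [[1,-0.05,0,0,0],[1,-0.1,0,0,0],[1,-0.15,0,0,0],[1,-0.2,0,0,0],[1,-0.25,0,0,0],[1,-0.3,0,0,0],[1,-0.3,0,0,0]]}}

```text
clock: 15.75
eef_pos: [647.9, -18.4, 62.8]
tool_rot: [3.142, 0.0, -3.013]
force: [-3.1, -0.8, -0.6]
width: 0.0
gripper_force: 1.7
```

{"name": "play_rows", "arguments": {"targets": [[1,-0.05,0,0,0],[1,-0.1,0,0,0],[1,-0.15,0,0,0],[1,-0.2,0,0,0],[1,-0.2,0,0,0]]}}

```text
clock: 16.25
eef_pos: [650.1, -18.3, 62.9]
tool_rot: [-3.141, 0.001, -3.013]
force: [-2.8, -0.5, -0.6]
width: 0.5
gripper_force: 1.6
```

{"name": "play_rows", "arguments": {"targets": [[1,-0.05,0,0,0],[1,-0.1,0,0,0],[1,-0.15,0,0,0],[1,-0.2,0,0,0],[1,-0.2,0,0,0]]}}

```text
clock: 16.75
eef_pos: [651.5, -18.1, 62.9]
tool_rot: [-3.142, -0.0, -3.013]
force: [-3.6, -1.6, 2.5]
width: 0.1
gripper_force: 2.5
```

{"name": "play_rows", "arguments": {"targets": [[1,-0.05,0,0,0],[1,-0.1,0,0,0],[1,-0.15,0,0,0],[1,-0.15,0,0,0]]}}

```text
clock: 17.15
eef_pos: [651.5, -18.1, 62.8]
tool_rot: [-3.142, -0.004, -3.013]
force: [-7.5, -1.2, 4.3]
width: -0.2
gripper_force: 4.4
```

{"name": "play_rows", "arguments": {"targets": [[1,-0.04,0,0,0],[1,-0.04,0,0,0],[1,-0.04,0,0,0]]}}

```text
clock: 17.45
eef_pos: [651.6, -18.1, 62.8]
tool_rot: [-3.142, -0.004, -3.013]
force: [-7.2, -1.9, 6.0]
width: 0.1
gripper_force: 4.7
```

```bash
python3 - <<'E'
from h import *
st()
p,d=ctrl.get_image("scene"); cv2.imwrite("pics/s4.png",cv2.resize(p[215:335,265:425,::-1],None,fx=5,fy=5,interpolation=3)); st()
E
```

```text
17.45 [651.6 -18.1  62.8] [-3.142 -0.004 -3.013] F [-7.24 -1.9   5.99] w 0.1
17.5 [651.6 -18.1  62.8] [-3.142 -0.004 -3.013] F [-7.97 -1.98  5.83] w 0.1
```

View pics/s4.png

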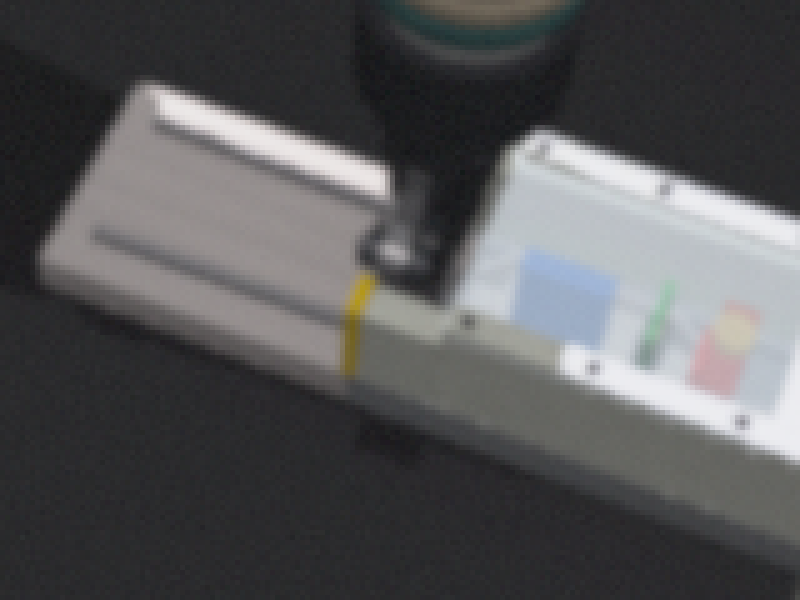

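```bash
python3 - <<'E'
from h import *
for i in range(3):
    s=ctrl.read_state(); print(np.round(s["force"],2),np.round(s["torque"],3),np.round(s["tau"],2)); ctrl.get_image("scene")
p,d=ctrl.get_image("scene")
print([ (round(r["confidence"],2),r["bbox"]) for r in ctrl.search_frame("scene","boat_nose")+ctrl.search_frame("scene","stop")])
E
```

```text
[-7.97 -1.98  5.83] [-0.176  1.564 -0.015] [-6.900e-01 -6.024e+01 -1.660e+00 -1.731e+01  6.000e-02 -2.570e+00
 -0.000e+00]
[-8.11 -0.84  5.95] [-0.158  1.589 -0.025] [-6.900e-01 -6.024e+01 -1.660e+00 -1.731e+01  6.000e-02 -2.570e+00
 -0.000e+00]
[-8.12 -0.53  5.32] [-0.168  1.575  0.019] [-6.900e-01 -6.024e+01 -1.660e+00 -1.731e+01  6.000e-02 -2.570e+00
 -0.000e+00]
[(0.7, [297.2, 107.2, 319.2, 147.4]), (0.57, [297.3, 154.6, 335.7, 187.4])]
```

{"name": "play_rows", "arguments": {"targets": [[1,-0.03,0,0,0],[1,-0.06,0,0,0],[1,-0.06,0,0,0],[1,-0.06,0,0,0],[1,-0.06,0,0,0],[1,-0.06,0,0,0],[1,-0.06,0,0,0]]}}

```text
clock: 18.5
eef_pos: [651.6, -18.1, 62.8]
tool_rot: [-3.142, -0.005, -3.013]
force: [-8.0, -1.2, 6.6]
width: -0.2
gripper_force: 5.4
```

{"name": "play_rows", "arguments": {"targets": [[1,-0.02,0,0,0],[1,-0.04,0,0,0],[1,-0.04,0,0,0],[1,-0.04,0,0,0],[1,-0.04,0,0,0],[1,-0.04,0,0,0],[1,-0.04,0,0,0]]}}

```text
clock: 19.2
eef_pos: [651.6, -18.0, 62.8]
tool_rot: [3.142, -0.006, -3.013]
force: [-10.2, -0.6, 7.4]
width: -0.0
gripper_force: 5.9
```

```bash
python3 - <<'E'
from h import *
for i in range(3):
    s=ctrl.read_state(); print(np.round(s["force"],2),np.round(s["torque"],3),np.round(s["eef_pos"],1)); ctrl.get_image("scene")
E
```

```text
[-10.15  -0.62   7.43] [-0.201  1.978 -0.036] [651.6 -18.   62.8]
[-10.19  -1.73   7.75] [-0.174  1.968  0.027] [651.6 -18.1  62.8]
[-9.64 -1.42  7.82] [-0.164  2.011  0.013] [651.6 -18.1  62.8]
```

{"name": "play_rows", "arguments": {"targets": [[1,0.2,0,0,0],[1,0.42,0,0,0],[1,0.42,0,-0.5,0],[1,0.42,0,-1.0,0],[1,0.42,0,-1.0,0]]}}

```text
clock: 19.85
eef_pos: [651.4, -18.0, 73.9]
tool_rot: [-3.142, 0.002, -3.013]
force: [-1.7, -0.2, 2.0]
width: -0.1
gripper_force: 2.3
```

{"name": "play_rows", "arguments": {"targets": [[1,-0.06,0,0,0],[1,-0.12,0,0,0],[1,-0.18,0,0,0],[1,-0.24,0,0,0],[1,-0.24,0,0,0]]}}

```text
clock: 20.35
eef_pos: [651.6, -18.0, 72.6]
tool_rot: [3.142, -0.003, -3.013]
force: [-5.6, -0.2, 4.9]
width: -0.2
gripper_force: 3.9
```

```bash
python3 - <<'E'
from h import *
for i in range(2):
    s=ctrl.read_state(); print(np.round(s["force"],2),np.round(s["torque"],3),np.round(s["eef_pos"],1)); ctrl.get_image("scene")
E
```

```text
[-5.58 -0.24  4.94] [-0.095  1.055  0.006] [651.6 -18.   72.6]
[-5.03 -0.74  4.66] [-0.131  1.055  0.011] [651.6 -18.1  72.6]
```

The contact is at the same place at both push heights and rigid up to 10 N, so this is the stop. Now I'll back out.

{"name": "play_rows", "arguments": {"targets": [[1,0.4,0,0,0],[1,0.8,0,0,0],[1,1.2,0,0,0],[1,1.6,0,0,0],[1,2.2,0,0,0],[1,3,0,0,0],[1,4,0,0,0],[1,6,0,0,0],[1,8,0,0,0],[1,10,0,0,0]]}}

```text
clock: 21.45
eef_pos: [552.6, -30.9, 73.1]
tool_rot: [-3.142, 0.001, -3.013]
force: [-0.2, -0.4, -0.1]
width: -0.0
gripper_force: 0.0
```

{"name": "play_rows", "arguments": {"targets": [[1,4,0,-4,0],[1,7,3,-8,0],[1,10,6,-12,0],[1,10,10,-12,0],[1,10,14,-12,0],[1,10,14,-12,0],[1,10,14,-12,0]]}}

```text
clock: 22.15
eef_pos: [436.1, 96.3, 193.2]
tool_rot: [3.141, 0.001, -3.01]
force: [0.0, -0.4, 0.2]
width: -0.2
gripper_force: 0.0
```

```bash
python3 chk.py; python3 - <<'E'
from h import *
p,d=ctrl.get_image("scene"); a=cv2.resize(p[225:325,325:425,::-1],(400,400),interpolation=3)
q,d=ctrl.get_image("top"); b=cv2.resize(q[170:250,290:370,::-1],(400,400),interpolation=3)
cv2.imwrite("pics/s5.png",np.hstack([a,b]))
E
```

```text
22.15 [436.1  96.3 193.2] [ 3.141e+00  1.000e-03 -3.010e+00] F [ 0.01 -0.44  0.2 ] w -0.2
tcp loader -183.83639578612662 141.31570412857675
blue 40 X 48.0 80.0 Y 0.3 Z 75.0
```

View pics/s5.png

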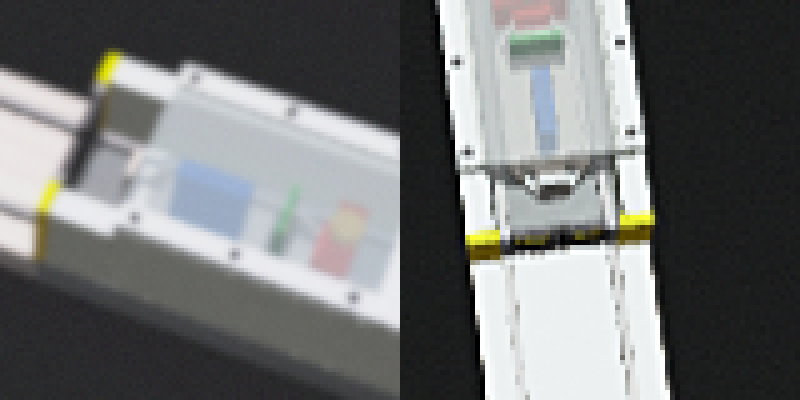

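Both leaves are shut (right panel, 510–620, 240) and the boat lies centred inside, its nose at the red stop (left panel, 325,255). I'll hand it in.

```bash
python3 -c "
from cell import ctrl
print(ctrl.finish_job())"
```

```text
the job is handed in; nothing more can be done
None
```

The boat is loaded: its nose was pressed home on the red stop with about 10 N measured at the tool, both doors are shut behind it, and the job was handed in at about 22 s; no verdict came back.

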